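# Set-screw collar held on the spindle flat of a compass turntable

## Task

Close the fingers on the bare top of the compass turntable's spindle, feel for its set-screw flat, and turn the spindle until the flat faces the index pointer on the base. Then pluck the shaft collar (the ring with the set screw sticking out of its side) from its pocket in the tray and slide it down over the spindle until its set screw sits over the middle of the flat. Finish while still holding the collar there in the fingers, level and clear of the bearing housing below, so that the screw can be tightened; leave the spindle facing the index and everything else where it lies.

Things in the scene. Friction and masses are not known exactly. Their poses are not given: they have to be found in the camera images.
- stand: Fixed compass turntable, its platform taken off: round aluminium base 150 mm across, ring-marked top 23 mm above the counter; in its middle a grey bearing housing up to 50 mm (38 mm across there), and an upright brass spindle up to 115 mm. Origin: on the spindle axis at counter height; z up; +x points from the spindle to the index pointer.
- index_tip (a point): Tip of the index pointer, a brass block with a wedge on the rim of the base: top edge of the wedge tip, 46 mm from the spindle axis and 42 mm above the counter; the block behind it reaches out to 77 mm.
- spindle (a joint): Angle of the spindle in its bearing, rad, about the vertical axis, counter-clockwise seen from above; 0 = the flat faces the index pointer exactly. It starts 0.5 to 1.5 (the flat is that far counter-clockwise of the index). It turns stiffly (0.05 N m) and stays where it is left; no stops within a turn either way.
- spindle_nose (a point): Top of spindle, D in section: 20 mm round with one bright flat (the set-screw flat) 7 mm from the axis, 80 to 115 mm above the counter; last 4 mm chamfered to 14 mm. Between flat fingers 17 mm with one on the flat (middle of the width then 1.5 mm off axis, away from the flat), else up to 20 mm. Origin: on the axis at the flat's mid-height, 97.5 mm up; z up; +x square to the flat, outwards.
- tray: Fixed white pocket tray in a galvanized frame, 128 x 278 x 22 mm, its tin flap folded back beyond its +x side (up to 35 mm above the counter). Face at 20 mm; three round pockets 39 mm across, 5 mm deep (floor 15 mm above the counter), at y = -80, 0 and 80 mm on its middle line, hold collar, capsule and spacer in any order. Origin: centre of its underside; z up.
- collar: Steel shaft collar: ring 36 mm outside, 22 mm bore, 18 mm high, about 60 to 120 g; a 6 mm set screw stands 5.5 mm out of its side at mid-height and does not reach into the bore. It lies flat in a pocket, 13 mm of it above the tray's face, screw within 1.3 rad of the tray's +x. Origin: centre of its underside; z up; +x points out through the screw.
- collar_screw (a point): Inner end of the set screw: the point on the collar's bore wall on the screw's axis, 11 mm from the collar's axis along its +x, 9 mm above its underside.
- capsule: Bystander in a tray pocket: closed grey zinc compass capsule, a disc 36 mm across and 19 mm high with a domed top. Origin: centre of its underside.
- spacer: Bystander in a tray pocket: plain thin steel spacer ring, 36 mm outside, 26 mm inside, 9 mm high, no screw. Origin: centre of its underside.
- level: Bystander on the counter: brass spirit level 20 x 120 x 26 mm high. Origin: centre of its underside; its length along y.
- mirror_compass: Bystander on the counter: red mirror compass, base plate 95 x 60 mm, its mirror lid tilted up to 50 mm. Origin: centre of the base plate's underside; its lid towards +x.
Mind the look-alikes: they are no part of the job. Leave any red or yellow look-alike of the collar alone.

How it is judged:
By the outcome, as a careful person would: the job done as asked, in the order asked, and still so for the second after the job is handed in, while the arm keeps its last pose, push and grip.
It also fails if it takes over 51 s, if anything falls off the work surface, if the arm or the gripper's body presses on something with over 40 N, if the wrist force passes 120 N, or if a joint passes its speed limit or range.

## Robot

A 7-joint arm with a two-finger parallel gripper is mounted at the origin on the work surface. World frame = base frame: x ahead of the robot, y to its left, z up, the work surface at z = 0. Lengths are in m, angles in rad, forces in N, time in s.
With the tool pointing down it reaches from about 0.35 to 0.9 m from the base axis. Payload 8.1 kg.
Tool frame: the origin (TCP) lies midway between the tips of the shut fingers; the grasp point (between the pads) lies 19 mm behind it; z points along the fingers, y is the line along which they close (so a half turn about z gives the same grasp; the last joint's range is limited). The gripper opens to 92 mm and grips with 3 to 60 N. Pads are 19 mm wide; open, the fingers measure 130 mm over their backs; the gripper's body (75 mm by 190 mm) begins 47 mm behind the grasp point.
Start: joints at [-1.452, 0.434, 0.025, 1.573, -0.012, 1.134, -0.075], TCP at [0.138, 0.61, 0.227] pointing down, gripper open.
Joint ranges: [-2.62, 2.62], [-0.44, 2.09], [-1.27, 1.32], [0.08, 2.57], [-1.32, 4.46], [0.12, 2], [-2.74, 2.74]. Speed limits (rad/s): [2.22, 2.22, 3.01, 3.01, 3.14, 3.14, 3.14].

## Interface

Orientations are given as a rotation vector (axis times angle).
In Python, from cell import arm gives the robot as it stands.
- The arm moves only by the tool carry_out, never from a script. Its arguments are lists of equal length, an entry for each row: "claw": the finger opening in cm, from 0 to 9.18; "delta_pos": the shift along the tool's x, y, z in cm, a list of three; "angular": the turn, a rotation vector about the tool's x, y, z in rad, a list of three. In form: {"claw": [claw, ...], "delta_pos": [[dx, dy, dz], ...], "angular": [[ax, ay, az], ...]}. A call has 1 to 20 rows; each row shifts and turns the commanded pose from where the row before left it, along the tool's axes as they then stand; what a row does not reach is not made up. A row lasts 1/10 s, in which the tool goes at most 50 mm and 8.59 degrees, less where a joint would pass 70% of its speed; a pose out of reach is approached as far as the arm can. A call with a gripper value outside its range is refused whole. The fingers move at their own pace and stop on an object; "force" is the grip in N (left out, the last holds). Time passes only in rows, so rows that do not move let the fingers close. It gives the time, the measured TCP pose, the force, the opening and the grip force at its end, in the units of the state.
- arm.observe(): the state, without advancing time (a new reading comes with each control period).
- arm.get_image(name): name is "scene" or "top" or "wrist"; returns a dict with "frame" (420x560x3 uint8, red, green, blue), "mtx" (3x3 intrinsics, pixels), "T" (4x4, takes a point from camera to world coordinates). Camera axes: x right, y down, z forward; pixel columns grow to the right and rows downward; lengths in m; the calibration is good to about 2 mm. A picture is of the moment at which its call begins. There is no depth.
- arm.sign_off(): hands the job in; it is judged then, once.
Trained networks look in a picture, given as the dict that the camera call returned (one of the last four; its "shot" number tells which), for a name from the list of things; names that differ only in an ending like _2 or _b are one class to them, and where a whole thing is asked for, a point or a joint stands for the part that bears it (a point fixed in the world has none). Each returns a list of dicts, best first, with "conf" (0 to 1); they miss things now and then, are a little off and sometimes report something else, mostly with a low value. They report only what shows in the picture. A call takes as long as a camera call. They do not tell look-alikes from the thing itself.
- arm.look_for(label, picture): "centre" ([column, row] as shares, 0 to 1, of the picture: columns of its width, rows of its height, amid what is visible of it).
- arm.trace(label, picture): "region" (420x560 bool, what is visible of it) and "centre" ([column, row] as shares, 0 to 1, of the picture: columns of its width, rows of its height, amid what is visible of it).
- arm.place_of(label, picture): "centre" ([column, row] as shares, 0 to 1, of the picture: columns of its width, rows of its height: a listed point, or the origin of a listed thing).
The state is a dict: "clock": time; "joints": joint angles; "dq": joint speeds; "joint_efforts": joint torques, N m; "position": TCP position; "ee_rot": TCP orientation; "force": force on the tool from outside, world axes, zero at the start; "ft_torque": the same for the moment, N m; "width": opening from 0.0 (shut) to 1.0 (fully open); "gripper_force": force on a finger pad.
Only numpy, scipy, OpenCV 4.12 (cv2) and the standard library are available. Lean on these libraries where they do the work, as an engineer would, in place of code of your own. Each camera call takes 0.05 s, during which the arm holds its last target. There are 200 camera calls.

## Working session

There is one attempt and no reset: what is moved stays moved. The work goes in short steps, Python scripts to look and compute and a tool call to move; the robot and the scene stay as the last step left them, time stands still between calls to the robot, and variables do not carry over. Pictures are saved under pics/ and viewed, at most 10 in all, crops included, and the job is handed in when it is done.

Besides the shell and the picture viewer there is one more tool, called after ">>>" as name(argument=value, ...), one argument or row to a line, values as JSON. carry_out: Moves the arm, as the interface text tells. Its arguments: {"type":"object","properties":{"claw":{"type":"array","items":{"type":"number"}},"delta_pos":{"type":"array","items":{"type":"array","items":{"type":"number"}}},"angular":{"type":"array","items":{"type":"array","items":{"type":"number"}}},"force":{"type":"number"}},"required":["claw","delta_pos","angular"]}

```bash
ls; mkdir -p pics; cat > h.py <<'E'
import numpy as np, cv2
from cell import arm
def ray(p,c):
    u=np.array([c[0]*560,c[1]*420,1.]); d=p["T"][:3,:3]@np.linalg.solve(p["mtx"],u); return p["T"][:3,3],d/np.linalg.norm(d)
def atz(p,c,z):
    o,d=ray(p,c); return o+d*(z-o[2])/d[2]
def tri(rs):
    A=np.zeros((3,3));b=np.zeros(3)
    for o,d in rs:
        M=np.eye(3)-np.outer(d,d);A+=M;b+=M@o
    return np.linalg.solve(A,b)
def proj(p,X):
    q=np.linalg.inv(p["T"])@np.append(X,1); q=p["mtx"]@q[:3]; return q[:2]/q[2]
def save(p,n,crop=None,s=1):
    f=p["frame"][:,:,::-1]
    if crop: f=f[crop[1]:crop[3],crop[0]:crop[2]]
    cv2.imwrite("pics/"+n,cv2.resize(f,None,fx=s,fy=s,interpolation=cv2.INTER_CUBIC))
E
python3 - <<'E'
from h import *
np.set_printoptions(precision=4,suppress=True)
print(arm.observe())
P={n:arm.get_image(n) for n in("scene","top","wrist")}
for n in P: print(n,P[n]["T"][:3,3])
for l in["stand","index_tip","spindle_nose","tray","collar","collar_screw","capsule","spacer","level","mirror_compass"]:
    for n in P:
        print(l,n,[(np.round(np.array(d["centre"])*[560,420],1),round(d["conf"],2),atz(P[n],d["centre"],{"index_tip":.042,"spindle_nose":.0975,"collar":.015,"collar_screw":.024,"capsule":.015,"spacer":.015}.get(l,0))[:2]) for d in arm.place_of(l,P[n])[:3]])
cv2.imwrite("pics/a.png",np.vstack([P["scene"]["frame"],P["top"]["frame"]])[:,:,::-1][:, :]) if 0 else None
f=np.hstack([P["scene"]["frame"],P["top"]["frame"]])[:,:,::-1]
cv2.imwrite("pics/scene.png",P["scene"]["frame"][:,:,::-1]);cv2.imwrite("pics/top.png",P["top"]["frame"][:,:,::-1])
E
```

```text
pics
{'clock': 0.0, 'joints': array([-1.4516,  0.4352,  0.0249,  1.5741, -0.0116,  1.134 , -0.0751]), 'dq': array([ 0.    , -0.0017,  0.0001, -0.0002,  0.0007, -0.0008,  0.0012]), 'joint_efforts': array([  0.0004, -66.7854,   0.9849, -31.4472,  -0.0608,   0.0428,
         0.0002]), 'position': array([0.1374, 0.6092, 0.226 ]), 'ee_rot': array([-0.3477, -3.1222,  0.0025]), 'force': array([ 0.1755, -0.6083,  0.1607]), 'ft_torque': array([-0.0087,  0.0075,  0.0249]), 'gripper_force': 0.0, 'width': 1.0037299714387686}
scene [ 0.9151 -0.2072  0.7754]
top [0.333  0.0693 1.1611]
wrist [0.0584 0.6269 0.3847]
stand scene [(array([314.8, 205.6]), 0.61, array([0.5296, 0.1657]))]
stand top [(array([243.3, 228.8]), 0.73, array([0.5262, 0.1668])), (array([381.8, 234.6]), 0.17, array([ 0.5039, -0.1801]))]
stand wrist []
index_tip scene []
index_tip top [(array([239.1, 204.2]), 0.83, array([0.5807, 0.1733])), (array([352.2, 230. ]), 0.61, array([ 0.5106, -0.1004]))]
index_tip wrist []
spindle_nose scene [(array([317.9, 180.6]), 0.75, array([0.5302, 0.1642]))]
spindle_nose top [(array([239.6, 221. ]),
[... 1124 characters left out ...]
ule scene [(array([135.6, 289. ]), 0.53, array([ 0.4937, -0.2645]))]
capsule top [(array([419.8, 237.9]), 0.51, array([ 0.4915, -0.2695]))]
capsule wrist []
spacer scene [(array([137.2, 291.2]), 0.74, array([ 0.4999, -0.2637])), (array([210.1, 253.9]), 0.7, array([ 0.5095, -0.1018]))]
spacer top [(array([351.8, 228.4]), 0.42, array([ 0.5189, -0.1037]))]
spacer wrist []
level scene [(array([382.4, 289.5]), 0.65, array([0.7762, 0.153 ]))]
level top [(array([247.3, 136.2]), 0.72, array([0.7722, 0.155 ]))]
level wrist []
mirror_compass scene [(array([380.3, 154.7]), 0.72, array([0.4992, 0.4027]))]
mirror_compass top [(array([146.3, 237.6]), 0.75, array([0.5092, 0.4118]))]
mirror_compass wrist []
```

View pics/scene.png

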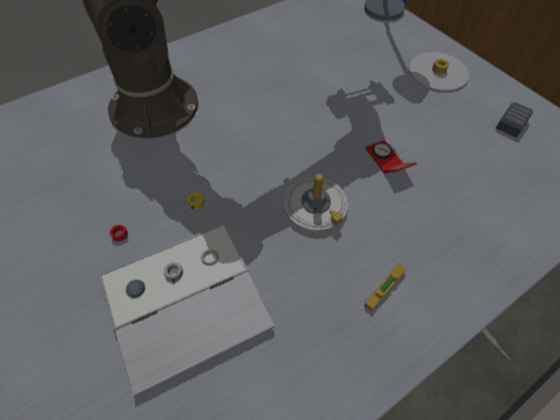

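View pics/top.png

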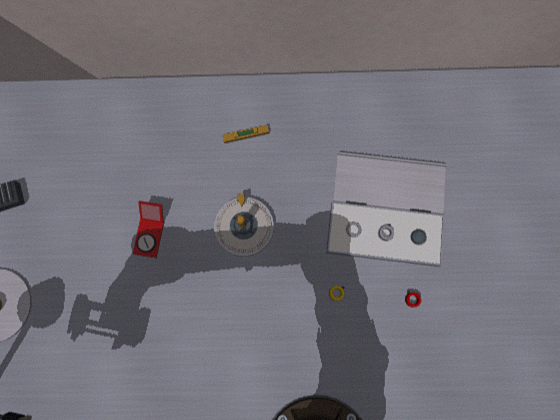

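The scene shows the stand at (317,200) with its spindle top at (318,180), and the tray with the capsule (135,288), a steel ring with a screw (173,271) and the thin spacer (210,257). Ring candidates for the collar are the steel one at top (386,232), yellow (337,293) and red (413,299). Only the steel one is in a pocket and has a screw, so it fits; I'll confirm it close up before grasping.

```bash
cat >> h.py <<'E'
from scipy.spatial.transform import Rotation as Ro
np.set_printoptions(precision=4,suppress=True)
def plan(xyz,yaw=None,base=None):
    """deltas from measured pose: shift in current tool axes (cm), turn (rad) to vertical tool with tool y at world angle yaw"""
    s=arm.observe(); R=Ro.from_rotvec(s["ee_rot"]); y=R.as_matrix()[:,1]; yw=np.arctan2(y[1],y[0])
    print("pos",s["position"],"yaw_y",round(yw,4),"tz",R.as_matrix()[:,2],"clock",round(s["clock"],2),"F",s["force"],"j7",s["joints"][6],"w",s["width"])
    d=R.inv().apply(np.array(xyz)-s["position"])*100
    if yaw is None: yaw=yw
    Rt=Ro.from_matrix(np.array([[-np.sin(yaw)*-1*1,np.cos(yaw),0],[-np.cos(yaw),np.sin(yaw),0],[0,0,-1]]).astype(float))
    print("shift cm",d,"turn",(R.inv()*Rt).as_rotvec())
E
python3 - <<'E'
from h import *
s=arm.observe(); R=Ro.from_rotvec(s["ee_rot"]).as_matrix(); print(R)
p=arm.get_image("wrist"); T=np.eye(4);T[:3,:3]=R;T[:3,3]=s["position"]; print(np.linalg.inv(T)@p["T"],p["mtx"])
plan([0.60,0.15,0.28])
E
```

```text
[[-0.9755  0.2201  0.    ]
 [ 0.2201  0.9755  0.0001]
 [ 0.      0.0001 -1.    ]]
[[ 0.0002 -0.9538 -0.3005  0.0809]
 [ 1.      0.0004 -0.0005 -0.0004]
 [ 0.0006 -0.3005  0.9538 -0.1587]
 [ 0.      0.      0.      1.    ]] [[353.2975   0.     277.5031]
 [  0.     353.2975 213.1695]
 [  0.       0.       1.    ]]
pos [0.1375 0.6097 0.2268] yaw_y 1.349 tz [ 0.      0.0001 -1.    ] clock 1.7 F [-0.2626 -0.1821 -0.723 ] j7 -0.07509963112962487 w 0.9977177345756273Traceback (most recent call last):
  File "<stdin>", line 4, in <module>
  File "h.py", line 26, in plan
    Rt=Ro.from_matrix(np.array([[-np.sin(yaw)*-1*1,np.cos(yaw),0],[-np.cos(yaw),np.sin(yaw),0],[0,0,-1]]).astype(float))
  File "scipy/spatial/transform/_rotation.pyx", line 1143, in scipy.spatial.transform._rotation.Rotation.from_matrix
ValueError: Non-positive determinant (left-handed or null coordinate frame) in rotation matrix 0: [[ 0.9755  0.22    0.    ]
 [-0.22    0.9755  0.    ]
 [ 0.      0.     -1.    ]].
```

```bash
sed -i 's/\[\[-np.sin(yaw)\*-1\*1,/[[-np.sin(yaw),/; s/\[-np.cos(yaw),np.sin(yaw),0\]/[np.cos(yaw),np.sin(yaw),0]/' h.py
python3 - <<'E'
from h import *
plan([0.53,0.165,0.25])
E
```

```text
pos [0.1375 0.6097 0.2268] yaw_y 1.349 tz [ 0.      0.0001 -1.    ] clock 1.7 F [-0.2626 -0.1821 -0.723 ] j7 -0.07509963112962487 w 0.9977177345756273
shift cm [-48.0736 -34.7453  -2.3271] turn [ 0.0001 -0.      0.    ]
```

>>> carry_out(
  claw=[9,9,9,9,9,9,9,9,9,9,9,9,9,9,9,9],
  delta_pos=[
    [-3,-2.17,-0.15],
    [-3,-2.17,-0.15],
    [-3,-2.17,-0.15],
    [-3,-2.17,-0.15],
    [-3,-2.17,-0.15],
    [-3,-2.17,-0.15],
    [-3,-2.17,-0.15],
    [-3,-2.17,-0.15],
    [-3,-2.17,-0.15],
    [-3,-2.17,-0.15],
    [-3,-2.17,-0.15],
    [-3,-2.17,-0.15],
    [-3,-2.17,-0.15],
    [-3,-2.17,-0.15],
    [-3,-2.17,-0.15],
    [-3,-2.17,-0.15],
  ],
  angular=[
    [0,0,0],
    [0,0,0],
    [0,0,0],
    [0,0,0],
    [0,0,0],
    [0,0,0],
    [0,0,0],
    [0,0,0],
    [0,0,0],
    [0,0,0],
    [0,0,0],
    [0,0,0],
    [0,0,0],
    [0,0,0],
    [0,0,0],
    [0,0,0],
  ],
)

```text
clock: 3.3
position: [0.5302, 0.1642, 0.251]
ee_rot: [0.348, 3.122, 0.001]
force: [-0.8, 0.9, 0.5]
width: 0.979
gripper_force: 0.0
```

```bash
python3 - <<'E'
from h import *
plan([0.53,0.165,0.25])
p=arm.get_image("wrist")
for l,z in(("spindle_nose",.0975),("index_tip",.042),("stand",0)):
    print(l,[(np.array(d["centre"])*[560,420],round(d["conf"],2),atz(p,d["centre"],z)) for d in arm.place_of(l,p)[:2]])
save(p,"w1.png")
np.save("w1.npy",p,allow_pickle=True)
E
```

```text
pos [0.5302 0.1642 0.251 ] yaw_y 1.349 tz [ 0.0004  0.0003 -1.    ] clock 3.3 F [-0.8223  0.9411  0.5302] j7 1.047243102215095 w 0.979360797746011
shift cm [0.0407 0.076  0.0999] turn [ 0.0004  0.0003 -0.    ]
spindle_nose [(array([278.376, 198.786]), 0.61, array([0.5339, 0.1637, 0.0975]))]
index_tip [(array([288.624, 224.616]), 0.81, array([0.5798, 0.1651, 0.042 ]))]
stand [(array([276.304, 174.804]), 0.96, array([0.5307, 0.1621, 0.    ]))]
```

View pics/w1.png

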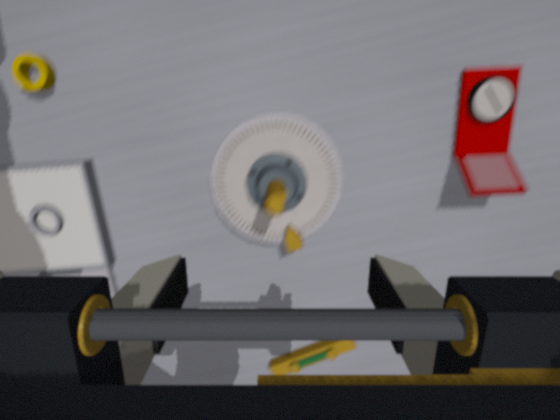

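The wrist view shows the stand base at (277,180), the spindle leaning out to its tip at about (276,195), the index pointer at (292,238), with the tray to the left and the red compass to the right. I'm moving closer to resolve the flat and the pointer direction.

>>> carry_out(
  claw=[9,9,9,9],
  delta_pos=[
    [-1,0.2,3.3],
    [-1,0.2,3.3],
    [-0.9,0.3,3.4],
    [0,0,0],
  ],
  angular=[
    [0,0,0],
    [0,0,0],
    [0,0,0],
    [0,0,0],
  ],
)

```text
clock: 3.9
position: [0.5563, 0.1667, 0.1466]
ee_rot: [-0.344, -3.116, 0.005]
force: [-0.9, -0.3, -0.2]
width: 0.983
gripper_force: 0.0
```

```bash
python3 - <<'E'
from h import *
plan([0.53,0.165,0.15])
p=arm.get_image("wrist")
for l,z in(("spindle_nose",.0975),("index_tip",.042),("stand",0)):
    print(l,[(np.array(d["centre"])*[560,420],round(d["conf"],2),atz(p,d["centre"],z)) for d in arm.place_of(l,p)[:2]])
for l in("stand","spindle_nose"):
    for d in arm.trace(l,p)[:1]:
        m=d["region"].astype(np.uint8); print(l,d["conf"],cv2.boundingRect(m),m.sum())
        np.save(l+".npy",m)
np.save("w2.npy",p,allow_pickle=True)
save(p,"w2.png",(150,90,410,285),3)
E
```

```text
pos [0.5563 0.1667 0.1466] yaw_y 1.351 tz [-0.0068 -0.0022 -1.    ] clock 3.9 F [-0.8905 -0.3257 -0.2343] j7 1.1035708984128534 w 0.9834956566907755
shift cm [ 2.5353 -0.7396 -0.3205] turn [-0.0036 -0.0062 -0.    ]
spindle_nose [(array([263.984, 205.002]), 0.59, array([0.5339, 0.1625, 0.0975])), (array([285.096, 237.594]), 0.21, array([0.5576, 0.1706, 0.0975]))]
index_tip [(array([286.384, 238.392]), 0.56, array([0.5796, 0.1678, 0.042 ]))]
stand [(array([268.912, 172.284]), 0.91, array([0.5319, 0.1633, 0.    ]))]
stand 0.98 (179, 81, 182, 191) 25826
spindle_nose 0.97 (248, 172, 35, 54) 1448
```

View pics/w2.png

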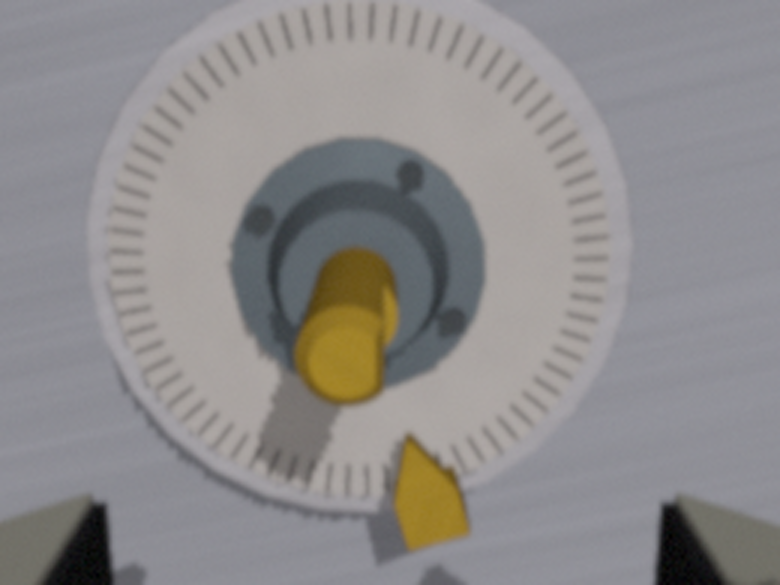

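The flat shows as the straight right edge of the spindle's top at crop x≈384, px (278,208), so it faces image-right, close to tool +y. The pointer tip is at crop (410,435), px (287,235). I'll fit models to the masks.

```bash
cat > fit.py <<'E'
from h import *
from scipy.optimize import minimize
def rend(p,polys,s=4):
    im=np.zeros((420*s,560*s),np.uint8)
    for P in polys:
        q=np.array([proj(p,X) for X in P]); h=cv2.convexHull(np.round((q+.5)*s).astype(np.int32)); cv2.fillConvexPoly(im,h,1)
    return cv2.resize(im.astype(np.float32),(560,420),interpolation=cv2.INTER_AREA)
A=np.linspace(0,2*np.pi,60,endpoint=False)
def circ(x,y,r,z,flat=None,th=0):
    u=r*np.cos(A);v=r*np.sin(A)
    if flat: u=np.minimum(u,flat)
    return [(x+a*np.cos(th)-b*np.sin(th),y+a*np.sin(th)+b*np.cos(th),z) for a,b in zip(u,v)]
def stand(x): return [circ(x[0],x[1],.075,.023)+circ(x[0],x[1],.075,0)]
def spin(x,zb=.05): return [circ(x[0],x[1],.01,zb)+circ(x[0],x[1],.01,.08), circ(x[0],x[1],.01,.08,.007,x[2])+circ(x[0],x[1],.01,.111,.007,x[2])+circ(x[0],x[1],.007,.115,.007,x[2])]
def fit(p,m,f,x0,st):
    c=lambda x:np.abs(rend(p,f(x))-m).sum()
    S=np.vstack([x0]+[np.array(x0)+np.eye(len(x0))[i]*st[i] for i in range(len(x0))])
    r=minimize(c,x0,method="Nelder-Mead",options=dict(initial_simplex=S,xatol=1e-4,fatol=.2,maxiter=120)); return r.x,r.fun
E
python3 - <<'E'
from fit import *
p=np.load("w2.npy",allow_pickle=True).item()
m=np.load("stand.npy").astype(float); print(fit(p,m,stand,[.53,.165],[.004,.004]))
m=np.load("spindle_nose.npy").astype(float)
hsv=cv2.cvtColor(p["frame"],cv2.COLOR_RGB2HSV); b=((hsv[:,:,1]>120)&(hsv[:,:,0]>12)&(hsv[:,:,0]<35)).astype(np.uint8)
n,L,S,C=cv2.connectedComponentsWithStats(b); print([(S[i],C[i]) for i in range(1,n) if S[i,4]>100])
k=[i for i in range(1,n) if S[i,4]>100 and abs(C[i]-[264,200]).max()<15][0]
b=(L==k).astype(float)
for mm in(m,b):
    for t in (.9,1.3,1.6): print(fit(p,mm,spin,[.53,.165,t],[.003,.003,.15]))
for c in([286.7,235.5],[286.4,238.4]): print(atz(p,np.array(c)/[560,420],.042))
E
```

```text
(array([0.5331, 0.164 ]), np.float64(1185.375))
[(array([ 248,  173,   34,   51, 1296], dtype=int32), array([265.5702, 198.8773])), (array([282, 236,  24,  37, 590], dtype=int32), array([292.0119, 256.2   ])), (array([ 445,  293,   34,   64, 1074], dtype=int32), array([465.1741, 325.0577])), (array([  76,  294,   35,   63, 1071], dtype=int32), array([ 89.7208, 325.1774])), (array([ 259,  367,  301,   19, 3630], dtype=int32), array([431.0623, 378.0526]))]
(array([0.5323, 0.1643, 0.9402]), np.float64(74.3125))
(array([0.5324, 0.1642, 1.4088]), np.float64(43.9375))
(array([0.5323, 0.1642, 1.5748]), np.float64(59.4375))
(array([0.5326, 0.1639, 1.1591]), np.float64(114.0625))
(array([0.5322, 0.1641, 1.273 ]), np.float64(111.1875))
(array([0.5327, 0.1639, 1.1612]), np.float64(113.3125))
[0.5772 0.1686 0.042 ]
[0.5796 0.1678 0.042 ]
```

```bash
python3 - <<'E'
from fit import *
p=np.load("w2.npy",allow_pickle=True).item()
for z in(.036,.042): 
    c=atz(p,np.array([292,256.2])/[560,420],z); print(c,np.arctan2(c[1]-.1641,c[0]-.5324))
plan([0.532,0.1626,0.145],1.35)
E
```

```text
[0.5984 0.1687 0.036 ] 0.06926247475053371
[0.5957 0.169  0.042 ] 0.07762770718463406
pos [0.5597 0.1665 0.1526] yaw_y 1.3495 tz [ 0.0025  0.0014 -1.    ] clock 4.2 F [ 0.1851  0.6517 -0.4939] j7 1.1035198764353014 w 0.9826400219285988
shift cm [ 2.6176 -0.9925  0.7519] turn [ 0.0019  0.0021 -0.0005]
```

>>> carry_out(
  claw=[6,6,6,6],
  delta_pos=[
    [1.3,-0.5,0.2],
    [1.3,-0.5,0.3],
    [0,0,0],
    [0,0,0],
  ],
  angular=[
    [0,0,0],
    [0,0,0],
    [0,0,0],
    [0,0,0],
  ],
)

```text
clock: 4.6
position: [0.5323, 0.1622, 0.1469]
ee_rot: [0.347, 3.121, 0.002]
force: [0.4, -0.9, 0.9]
width: 0.687
gripper_force: 0.0
```

```bash
python3 - <<'E'
from fit import *
p=arm.get_image("wrist"); np.save("w3.npy",p,allow_pickle=True)
m=arm.trace("spindle_nose",p)[0]["region"].astype(float)
for t in (1.0,1.3,1.6): print(fit(p,m,spin,[.532,.164,t],[.003,.003,.15]))
print(fit(p,arm.trace("stand",p)[0]["region"].astype(float),stand,[.53,.165],[.004,.004]))
for d in arm.place_of("index_tip",p)[:1]: print(d["conf"],np.array(d["centre"])*[560,420],atz(p,d["centre"],.042))
hsv=cv2.cvtColor(p["frame"],cv2.COLOR_RGB2HSV); b=((hsv[:,:,1]>120)&(hsv[:,:,0]>12)&(hsv[:,:,0]<35)).astype(np.uint8)
n,L,S,C=cv2.connectedComponentsWithStats(b)
for i in range(1,n):
    if S[i,4]>100: print(S[i],C[i],atz(p,C[i]/[560,420],.039))
plan([0.532,0.1626,0.088],1.35)
E
```

```text
(array([0.5324, 0.1641, 1.3867]), np.float64(66.375))
(array([0.5323, 0.164 , 1.5753]), np.float64(58.6875))
(array([0.5322, 0.1639, 1.5831]), np.float64(59.75))
(array([0.532 , 0.1642]), np.float64(925.8125))
0.91 [296.576 262.5  ] [0.5791 0.1672 0.042 ]
[ 266  202   30   57 1397] [280.267  230.4739] [0.55   0.1601 0.039 ]
[293 260  23  35 545] [302.7211 279.033 ] [0.5966 0.169  0.039 ]
[398 293  27  64 865] [412.9399 325.2913] [0.6624 0.2546 0.039 ]
[132 294  26  64 869] [141.893  325.3372] [0.61   0.0221 0.039 ]
[ 200  367  355   19 4299] [401.0123 377.8518] [0.717  0.2378 0.039 ]
pos [0.5324 0.1619 0.1461] yaw_y 1.3488 tz [ 0.0009  0.0003 -1.    ] clock 4.8 F [-0.2339  0.7328  0.8571] j7 1.0892160792364884 w 0.6515668884282269
shift cm [0.0567 0.055  5.8095] turn [ 0.0005  0.0008 -0.0012]
```

>>> carry_out(
  claw=[5,5,5,5,5,0,0,0,0,0,0],
  delta_pos=[
    [0.05,0.05,1.5],
    [0,0,1.5],
    [0,0,1.5],
    [0,0,1.3],
    [0,0,0],
    [0,0,0],
    [0,0,0],
    [0,0,0],
    [0,0,0],
    [0,0,0],
    [0,0,0],
  ],
  angular=[
    [0,0,-0.05],
    [0,0,0],
    [0,0,0],
    [0,0,0],
    [0,0,0],
    [0,0,0],
    [0,0,0],
    [0,0,0],
    [0,0,0],
    [0,0,0],
    [0,0,0],
  ],
  force=20,
)

```text
clock: 5.9
position: [0.5316, 0.1635, 0.0882]
ee_rot: [0.268, 3.129, 0.002]
force: [-1.0, 3.7, 2.3]
width: 0.184
gripper_force: 20.0
```

```bash
python3 - <<'E'
from h import *
plan([0.532,0.1626,0.088],1.35)
s=arm.observe(); print(s["width"]*91.8,s["gripper_force"],s["ft_torque"])
E
```

```text
pos [0.5316 0.1635 0.0882] yaw_y 1.3997 tz [ 0.0011  0.0014 -1.    ] clock 5.9 F [-0.9674  3.7206  2.2902] j7 1.1547792686988372 w 0.18353726851516472
shift cm [-0.0553 -0.0806  0.0198] turn [0.0015 0.0008 0.0497]
16.848721249692122 20.00087036343757 [ 0.845   0.0135 -0.0426]
```

Width is 16.85 mm, so one finger is on the flat. Now turning the spindle clockwise to the index.

>>> carry_out(
  claw=[0,0,0,0,0,0,0,0,0,0,0,0,0,0,0],
  delta_pos=[
    [0,0,0],
    [0.016,0.001,0],
    [0.016,0.001,0],
    [0.016,0.001,0],
    [0.016,0.001,0],
    [0.016,0.001,0],
    [0.016,0.001,0],
    [0.016,0.001,0],
    [0.016,0.001,0],
    [0.016,0.001,0],
    [0.016,0.001,0],
    [0.016,0.001,0],
    [0.016,0.001,0],
    [0,0,0],
    [0,0,0],
  ],
  angular=[
    [0,0,0],
    [0,0,0.11],
    [0,0,0.11],
    [0,0,0.11],
    [0,0,0.11],
    [0,0,0.11],
    [0,0,0.11],
    [0,0,0.11],
    [0,0,0.11],
    [0,0,0.11],
    [0,0,0.11],
    [0,0,0.11],
    [0,0,0.115],
    [0,0,0],
    [0,0,0],
  ],
  force=30,
)

```text
clock: 7.4
position: [0.5303, 0.1645, 0.0882]
ee_rot: [-2.137, -2.303, -0.002]
force: [-0.3, 3.9, 5.1]
width: 0.181
gripper_force: 30.0
```

```bash
python3 - <<'E'
from h import *
plan([0.5305,0.1641,0.088],0.075)
s=arm.observe(); print(s["width"]*91.8,s["gripper_force"],s["ft_torque"])
E
```

```text
pos [0.5303 0.1645 0.0882] yaw_y 0.0748 tz [ 0.0006  0.0009 -1.    ] clock 7.4 F [-0.3156  3.8548  5.1396] j7 0.08222220675105314 w 0.18129355287960144
shift cm [-0.0417  0.0161  0.0165] turn [ 0.0007 -0.0008 -0.0002]
16.642748154347412 30.000697863288224 [ 0.7769  0.106  -0.0668]
```

>>> carry_out(
  claw=[5,5,5,5,5,5,5,5],
  delta_pos=[
    [0,0,0],
    [0,0,0],
    [0,0,0],
    [0,0,-2],
    [0,0,-2],
    [0,0,-2],
    [0,0,0],
    [0,0,0],
  ],
  angular=[
    [0,0,0],
    [0,0,0],
    [0,0,0],
    [0,0,0],
    [0,0,0],
    [0,0,0],
    [0,0,0],
    [0,0,0],
  ],
)

```text
clock: 8.2
position: [0.53, 0.1636, 0.1476]
ee_rot: [2.138, 2.302, 0.0]
force: [0.5, -1.1, -0.1]
width: 0.543
gripper_force: 0.0
```

```bash
python3 - <<'E'
from fit import *
p=arm.get_image("wrist"); np.save("w4.npy",p,allow_pickle=True)
r=arm.trace("spindle_nose",p); print(len(r))
m=r[0]["region"].astype(float)
for t in (-.1,.1,.3): print(fit(p,m,spin,[.532,.164,t],[.003,.003,.15]))
print(fit(p,arm.trace("stand",p)[0]["region"].astype(float),stand,[.53,.165],[.004,.004]))
for d in arm.place_of("index_tip",p)[:1]: print(d["conf"],np.array(d["centre"])*[560,420],atz(p,d["centre"],.042))
hsv=cv2.cvtColor(p["frame"],cv2.COLOR_RGB2HSV); b=((hsv[:,:,1]>120)&(hsv[:,:,0]>12)&(hsv[:,:,0]<35)).astype(np.uint8)
n,L,S,C=cv2.connectedComponentsWithStats(b)
for i in range(1,n):
    if S[i,4]>100: print(S[i],C[i],atz(p,C[i]/[560,420],.039))
plan([0.503,-0.187,0.20],0.075)
save(p,"w4.png",(150,120,410,315),3)
E
```

```text
1
(array([0.5321, 0.1639, 0.0252]), np.float64(42.75))
(array([0.5321, 0.1639, 0.0492]), np.float64(43.0625))
(array([0.5321, 0.1639, 0.0331]), np.float64(42.125))
(array([0.5328, 0.164 ]), np.float64(1123.5625))
0.9 [339.808 211.302] [0.5793 0.1664 0.042 ]
[ 532  158   28  131 2587] [546.6142 224.2679] [0.7465 0.167  0.039 ]
[339 194  39  27 734] [361.8447 207.5886] [0.5969 0.1698 0.039 ]
[ 265  202   30   56 1361] [278.9537 229.9846] [0.533  0.1462 0.039 ]
[161 294  21  63 706] [169.6076 325.4618] [0.4436 0.0496 0.039 ]
[374 294  21  63 721] [385.5118 325.6519] [0.6335 0.0636 0.039 ]
[ 167  367  357   19 4329] [367.6182 377.9884] [0.6263 0.0061 0.039 ]
pos [0.5294 0.1635 0.1468] yaw_y 0.0738 tz [-0.0014 -0.0007 -1.    ] clock 8.4 F [ 0.256  -0.5723  1.1778] j7 0.024580683455259694 w 0.5436409175850442
shift cm [-34.7609  -5.2301  -5.2867] turn [-0.0015  0.0006 -0.0012]
```

View pics/w4.png

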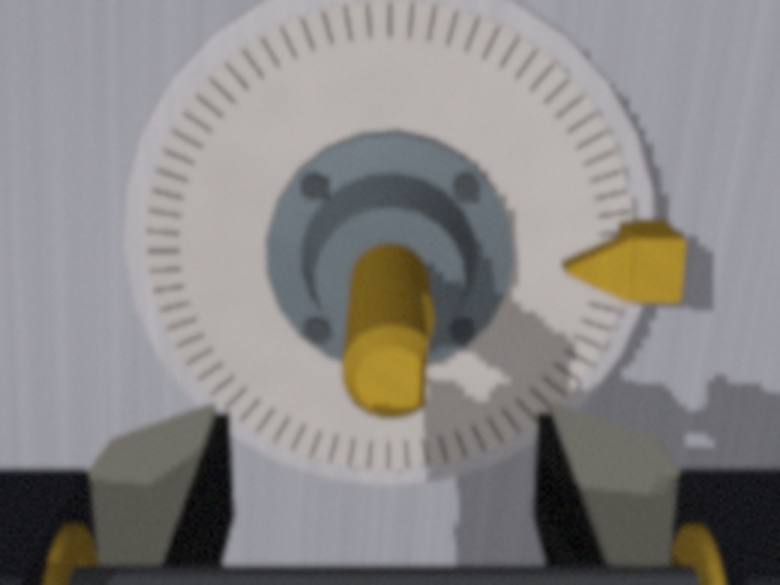

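The flat (crop x≈425, right of the spindle top) now faces the pointer at crop (565,265). The fit gives 0.03–0.05 against an index angle of about 0.07, and the finger orientation gives 0.075. Going to the steel ring next.

>>> carry_out(
  claw=[5,5,5,5,5,5,5,5,5,5,5,5,5,5,5,5,5,5,5],
  delta_pos=[
    [-3.86,-0.58,0],
    [-3.86,-0.58,0],
    [-3.86,-0.58,0],
    [-3.86,-0.58,0],
    [-3.86,-0.58,0],
    [-3.86,-0.58,0],
    [-3.86,-0.58,0],
    [-3.86,-0.58,0],
    [-3.86,-0.58,0],
    [0,0,0],
    [0,0,0],
    [0,0,0.5],
    [0,0,0.5],
    [0,0,0.5],
    [0,0,0.5],
    [0,0,0.5],
    [0,0,0.5],
    [0,0,0],
    [0,0,0],
  ],
  angular=[
    [0,0,0],
    [0,0,0],
    [0,0,0],
    [0,0,0],
    [0,0,0],
    [0,0,0],
    [0,0,0],
    [0,0,0],
    [0,0,0],
    [0,0,-0.14],
    [0,0,-0.14],
    [0,0,-0.14],
    [0,0,-0.14],
    [0,0,-0.14],
    [0,0,-0.14],
    [0,0,-0.14],
    [0,0,-0.12],
    [0,0,0],
    [0,0,0],
  ],
)

```text
clock: 10.3
position: [0.5033, -0.1867, 0.1174]
ee_rot: [-0.625, -3.078, -0.0]
force: [-0.5, 0.9, -0.1]
width: 0.544
gripper_force: 0.0
```

```bash
python3 - <<'E'
from h import *
plan([0.503,-0.187,0.12],1.17)
p=arm.get_image("wrist"); np.save("w5.npy",p,allow_pickle=True)
for l,z in(("collar",.015),("collar_screw",.024)):
    print(l,[(np.array(d["centre"])*[560,420],round(d["conf"],2),atz(p,d["centre"],z)) for d in arm.place_of(l,p)[:3]])
for d in arm.trace("collar",p)[:2]: print(d["conf"],cv2.boundingRect(d["region"].astype(np.uint8)))
save(p,"w5.png",(150,110,410,305),3)
E
```

```text
pos [ 0.5033 -0.1867  0.1174] yaw_y 1.1699 tz [-0.0008  0.0003 -1.    ] clock 10.3 F [-0.4869  0.8605 -0.0807] j7 1.6342090812367507 w 0.5443247249943631
shift cm [ 0.0167 -0.0396 -0.2623] turn [-0.     -0.0009 -0.0001]
collar [(array([114.296,  39.312]), 0.89, array([ 0.349 , -0.2407,  0.015 ])), (array([280.672, 213.78 ]), 0.82, array([ 0.5058, -0.1855,  0.015 ]))]
collar_screw [(array([126.616,  47.208]), 0.95, array([ 0.3589, -0.2328,  0.024 ])), (array([275.688, 231.084]), 0.76, array([ 0.5143, -0.1933,  0.024 ]))]
0.94 (80, 4, 63, 61)
```

View pics/w5.png

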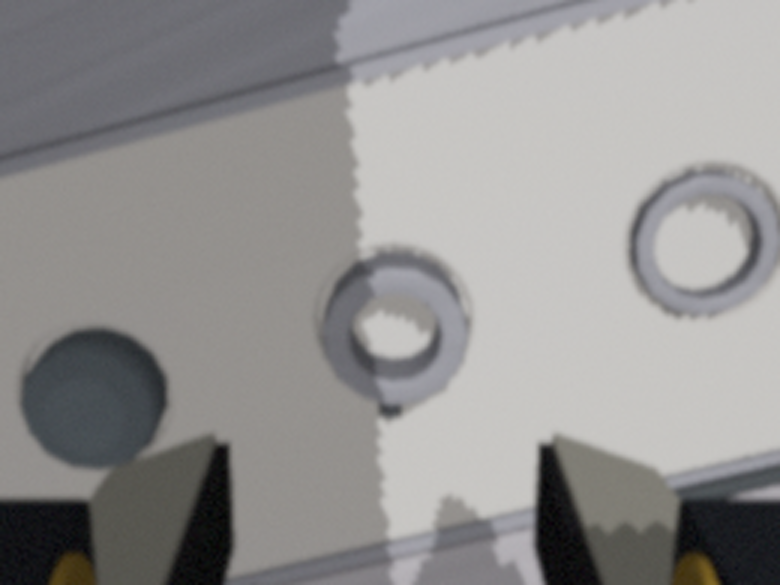

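This confirms it: the ring at crop (395,330), px (282,220), is steel, sits in the middle pocket and has a screw end at crop (390,410), px (280,247). Its neighbours are the domed capsule (94,398) and the thin spacer (707,242). The red one at px (114,39) and the yellow one are look-alikes.

```bash
python3 - <<'E'
from fit import *
p=np.load("w5.npy",allow_pickle=True).item()
c=atz(p,np.array([281.8,220])/[560,420],.033); s=atz(p,np.array([280,246.9])/[560,420],.024)
print(c,s,np.hypot(*(s-c)[:2]),np.arctan2(*(s-c)[1::-1]))
# ring fit on grey (darker than tray) pixels, ring mask around
g=cv2.cvtColor(p["frame"],cv2.COLOR_RGB2HSV)
rs=[ray(p,np.array([280.7,213.8])/[560,420])]
for n in("scene","top"):
    q=arm.get_image(n)
    for d in arm.place_of("collar",q):
        a=atz(q,d["centre"],.015)
        if np.hypot(a[0]-.504,a[1]+.187)<.02: rs.append(ray(q,d["centre"])); print(n,a)
print("tri",tri(rs))
r=[d for d in arm.trace("collar",arm.get_image("wrist"))]
for d in r: print(d["conf"],cv2.boundingRect(d["region"].astype(np.uint8)))
t=[d for d in r if abs(d["centre"][0]*560-281)<20]
if t:
    m=t[0]["region"].astype(float)
    def col(x):
        th=x[2]; P=[circ(x[0],x[1],.018,.033)+circ(x[0],x[1],.018,.022)]
        e=np.array([np.cos(th),np.sin(th)]);f=np.array([-e[1],e[0]])
        P.append([tuple(np.array(x[:2])+e*a+f*b)+(z,) for a in(.015,.0235) for b in(-.003,.003) for z in(.021,.027)]); return P
    hole=rend(p,[circ(c[0],c[1],.0105,.033)])
    m=np.maximum(m,hole>.5)
    for th in(-.3,-.5,-.7): print(fit(p,m,col,[c[0],c[1],th],[.003,.003,.1]))
E
```

```text
[ 0.5051 -0.1845  0.033 ] [ 0.5276 -0.1953  0.024 ] 0.024926721409570068 -0.44871530667105314
scene [ 0.5015 -0.1878  0.015 ]
top [ 0.5117 -0.1804  0.015 ]
tri [ 0.5067 -0.1841  0.0201]
0.83 (80, 2, 65, 63)
0.61 (257, 193, 49, 57)
(array([ 0.5052, -0.1855, -0.4341]), np.float64(66.4375))
(array([ 0.5051, -0.1855, -0.4336]), np.float64(65.875))
(array([ 0.5052, -0.1855, -0.4325]), np.float64(65.25))
```

```bash
python3 - <<'E'
from h import *
plan([0.5051,-0.185,0.023],1.131)
E
```

```text
pos [ 0.5037 -0.1866  0.1178] yaw_y 1.1737 tz [ 0.0001 -0.     -1.    ] clock 10.8 F [-0.0417  0.0664  1.5702] j7 1.6369770003803743 w 0.5437897708497634
shift cm [-0.0699  0.1977  9.4786] turn [0.     0.0001 0.0427]
```

>>> carry_out(
  claw=[5,5,5,5,5,5,5,5],
  delta_pos=[
    [-0.07,0.2,0],
    [0,0,2.5],
    [0,0,2.5],
    [0,0,2.2],
    [0,0,1.2],
    [0,0,0.8],
    [0,0,0],
    [0,0,0],
  ],
  angular=[
    [0,0,0.043],
    [0,0,0],
    [0,0,0],
    [0,0,0],
    [0,0,0],
    [0,0,0],
    [0,0,0],
    [0,0,0],
  ],
)

```text
clock: 11.6
position: [0.5055, -0.1852, 0.0263]
ee_rot: [0.685, 3.065, -0.0]
force: [0.5, 0.2, -0.3]
width: 0.544
gripper_force: 0.0
```

```bash
python3 - <<'E'
from h import *
plan([0.5051,-0.185,0.023],1.131)
E
```

```text
pos [ 0.5055 -0.1852  0.0263] yaw_y 1.1307 tz [ 0.0009 -0.0002 -1.    ] clock 11.6 F [ 0.4964  0.1571 -0.2562] j7 1.663741692533788 w 0.5440027006499277
shift cm [0.0483 0.0043 0.3335] turn [ 0.0002  0.0009 -0.0003]
```

>>> carry_out(
  claw=[5,5,2,0,0,0,0,0,0],
  delta_pos=[
    [0.04,0,0.3],
    [0,0,0],
    [0,0,0],
    [0,0,0],
    [0,0,0],
    [0,0,0],
    [0,0,0],
    [0,0,0],
    [0,0,0],
  ],
  angular=[
    [0,0,0],
    [0,0,0],
    [0,0,0],
    [0,0,0],
    [0,0,0],
    [0,0,0],
    [0,0,0],
    [0,0,0],
    [0,0,0],
  ],
  force=30,
)

```text
clock: 12.5
position: [0.5048, -0.1848, 0.0229]
ee_rot: [0.685, 3.066, 0.0]
force: [0.2, -0.0, 5.1]
width: 0.372
gripper_force: 30.0
```

```bash
python3 - <<'E'
from h import *
plan([0.5051,-0.185,0.17],1.131)
s=arm.observe(); print(s["width"]*91.8,s["gripper_force"],s["ft_torque"])
E
```

```text
pos [ 0.5048 -0.1848  0.0229] yaw_y 1.1309 tz [ 0.0003  0.0001 -1.    ] clock 12.5 F [ 0.2465 -0.0353  5.1085] j7 1.66608197155905 w 0.37215607968746817
shift cm [ -0.0346  -0.0027 -14.7093] turn [ 0.0002  0.0003 -0.0001]
34.163928115309574 30.000844660098664 [0.1758 0.1673 0.0279]
```

>>> carry_out(
  claw=[0,0,0,0,0,0,0,0],
  delta_pos=[
    [0,0,-0.5],
    [0,0,-1.5],
    [0,0,-3],
    [0,0,-3.5],
    [0,0,-3.5],
    [0,0,-3],
    [0,0,0],
    [0,0,0],
  ],
  angular=[
    [0,0,0],
    [0,0,0],
    [0,0,0],
    [0,0,0],
    [0,0,0],
    [0,0,0],
    [0,0,0],
    [0,0,0],
  ],
)

```text
clock: 13.3
position: [0.5048, -0.1848, 0.1731]
ee_rot: [0.685, 3.065, 0.0]
force: [0.1, 0.3, -1.8]
width: 0.369
gripper_force: 30.0
```

```bash
python3 - <<'E'
from h import *
plan([0.53,0.165,0.17],1.645)
s=arm.observe(); print(s["width"]*91.8,s["gripper_force"],s["ft_torque"])
p=arm.get_image("wrist"); np.save("w6.npy",p,allow_pickle=True)
for l in("collar","collar_screw"): print(l,[(np.array(d["centre"])*[560,420],round(d["conf"],2)) for d in arm.place_of(l,p)[:3]])
save(p,"w6.png",(180,200,380,350),4)
E
```

```text
pos [ 0.5048 -0.1848  0.1731] yaw_y 1.131 tz [ 0.0011  0.     -1.    ] clock 13.3 F [ 0.1223  0.3224 -1.839 ] j7 1.5643078880954955 w 0.3687034006083509
shift cm [12.611  32.7232  0.3089] turn [ 0.0002  0.0011 -0.514 ]
33.84697217584661 29.999920558766462 [-0.0042  0.0524 -0.103 ]
collar [(array([279.72 , 267.582]), 0.96), (array([136.584,  56.784]), 0.65)]
collar_screw [(array([143.808,  61.614]), 0.88), (array([277.088, 296.898]), 0.65)]
```

View pics/w6.png

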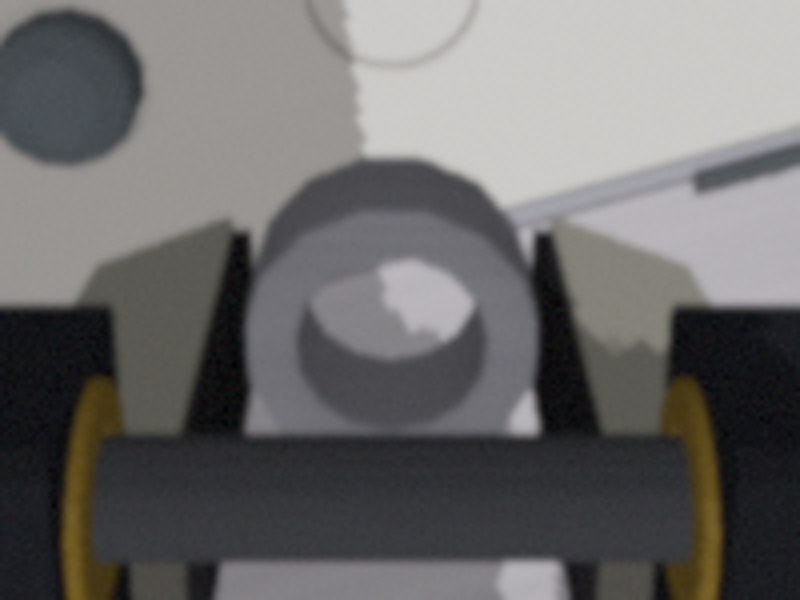

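The collar is held level between the pads, with its top ring centred near crop (392,337), px (278,284). The screw is hidden below the bar, and the empty pocket shows at the top. I'll work out the ring's offset in the tool frame.

```bash
python3 - <<'E'
from fit import *
p=np.load("w6.npy",allow_pickle=True).item()
s=arm.observe(); R=Ro.from_rotvec(s["ee_rot"]).as_matrix()
zt=.1731+.0101
for px in ([278.1,284.3],[278.1,283],[278.1,286]): 
    print(R.T@(atz(p,np.array(px)/[560,420],zt)-s["position"]))
t=[d for d in arm.trace("collar",p) if abs(d["centre"][1]*420-267)<20][0]
m=t["region"].astype(np.uint8);print(t["conf"],cv2.boundingRect(m))
# fit top region rows<308 using silhouette incl. hole
vis=np.zeros((420,560));vis[:306]=1
cn=cv2.findContours(m,cv2.RETR_EXTERNAL,cv2.CHAIN_APPROX_NONE)[0]; m2=np.zeros_like(m);cv2.drawContours(m2,cn,-1,1,-1)
def f(x):
    c=s["position"]+R@np.array([x[0],x[1],0]); return [circ(c[0],c[1],.018,zt)+circ(c[0],c[1],.018,zt-.018)]
c=lambda x:(np.abs(rend(p,f(x))-np.maximum(m2,0))*vis).sum()
r=minimize(c,[0,0],method="Nelder-Mead",options=dict(initial_simplex=[[0,0],[.003,0],[0,.003]]));print(r.x,r.fun)
E
```

```text
[-0.002   0.0001 -0.0118]
[-0.0013  0.0001 -0.0118]
[-0.0029  0.0001 -0.0118]Traceback (most recent call last):
  File "<stdin>", line 7, in <module>
IndexError: list index out of range
```

>>> carry_out(
  claw=[0,0,0,0,0,0,0,0,0,0,0,0,0,0,0,0],
  delta_pos=[
    [0.7,1.8,0],
    [1.3,3.3,0],
    [1.4,3.6,0],
    [1.4,3.6,0],
    [1.4,3.6,0],
    [1.4,3.6,0],
    [1.4,3.6,0],
    [1.4,3.6,0],
    [1.3,3.3,0],
    [0.9,2.7,0],
    [0,0,0],
    [0,0,0],
    [0,0,0],
    [0,0,0],
    [0,0,0],
    [0,0,0],
  ],
  angular=[
    [0,0,0],
    [0,0,0],
    [0,0,0],
    [0,0,0],
    [0,0,0],
    [0,0,0],
    [0,0,0],
    [0,0,0],
    [0,0,0],
    [0,0,0],
    [0,0,-0.13],
    [0,0,-0.13],
    [0,0,-0.13],
    [0,0,-0.124],
    [0,0,0],
    [0,0,0],
  ],
)

```text
clock: 15.1
position: [0.5296, 0.1644, 0.172]
ee_rot: [0.11, -3.138, 0.001]
force: [0.3, 0.3, -0.1]
width: 0.368
gripper_force: 30.0
```

```bash
python3 - <<'E'
from h import *
plan([0.5318,0.1650,0.14],1.645)
s=arm.observe(); print(s["joints"])
S=arm.get_image("scene"); np.save("s7.npy",S,allow_pickle=True); print(S["mtx"][0,0])
for l in("collar","collar_screw"): print(l,[(np.array(d["centre"])*[560,420],round(d["conf"],2)) for d in arm.place_of(l,S)[:5]])
e=np.array([np.cos(.0742),np.sin(.0742),0]);c=s["position"]+[0,0,.001]
print("exp centre",proj(S,c),"screw tip",proj(S,c+.0235*e), "±.1",[proj(S,c+.0235*np.array([np.cos(.0742+a),np.sin(.0742+a),0])) for a in(-.2,.2)])
x,y=proj(S,c).astype(int); save(S,"s7.png",(x-50,y-40,x+50,y+35),8)
E
```

```text
pos [0.5296 0.1644 0.172 ] yaw_y 1.6409 tz [-0.0012 -0.0004 -1.    ] clock 15.1 F [ 0.3273  0.3387 -0.0765] j7 1.3288557622917565 w 0.3676316181872648
shift cm [-0.2253  0.0462  3.2012] turn [-0.0003 -0.0013 -0.0041]
[-0.5404  0.3747  0.1912  1.8277 -0.0858  0.9485  1.3289]
398.06054812809833
collar [(array([120.4  , 233.394]), 0.68), (array([197.008, 202.608]), 0.57), (array([317.688, 161.406]), 0.5)]
collar_screw [(array([318.976, 158.298]), 0.59), (array([119.504, 235.62 ]), 0.54), (array([192.808, 204.204]), 0.54), (array([324.8  , 162.792]), 0.44)]
exp centre [321.0553 157.0821] screw tip [329.0771 164.1411] ±.1 [array([327.1757, 165.1377]), array([330.6474, 162.8645])]
```

View pics/s7.png

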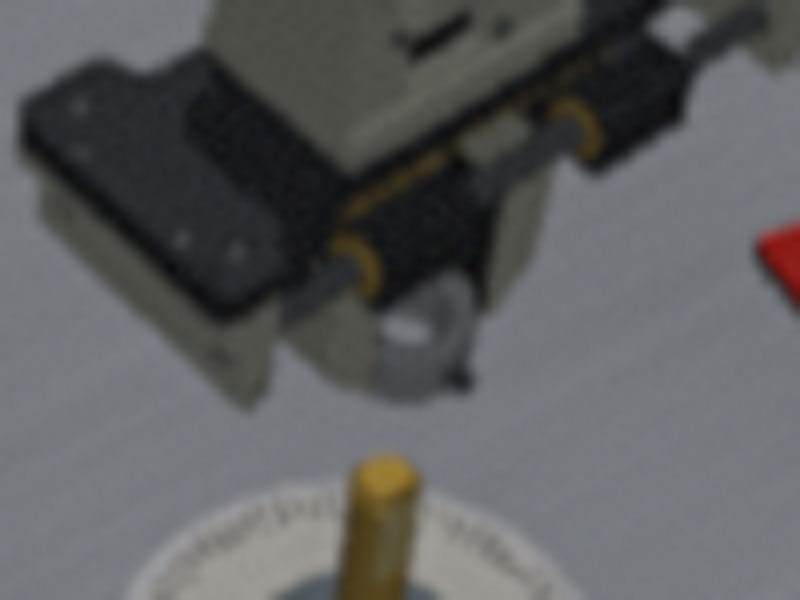

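The scene shows the screw tip at crop (465,380), px (329.1,164.5). For a screw facing the index I expected (329.1,164.1), so the angle is right, and the ring is above the spindle. Lowering it carefully.

>>> carry_out(
  claw=[0,0,0,0,0,0,0,0,0],
  delta_pos=[
    [-0.12,0.04,1.5],
    [0,0,2],
    [0,0,1.2],
    [0,0,0.3],
    [0,0,0.3],
    [0,0,0.3],
    [0,0,0.3],
    [0,0,0],
    [0,0,0],
  ],
  angular=[
    [0,0,-0.004],
    [0,0,0],
    [0,0,0],
    [0,0,0],
    [0,0,0],
    [0,0,0],
    [0,0,0],
    [0,0,0],
    [0,0,0],
  ],
)

```text
clock: 16.15
position: [0.5312, 0.1652, 0.1139]
ee_rot: [-0.123, 3.139, 0.0]
force: [-0.5, 0.1, -0.2]
width: 0.373
gripper_force: 30.0
```

```bash
python3 - <<'E'
from h import *
plan([0.5308,0.1648,0.0964],1.645)
s=arm.observe(); print(s["width"]*91.8,s["ft_torque"])
E
```

```text
pos [0.5312 0.1652 0.1139] yaw_y 1.6488 tz [ 0.0003  0.0002 -1.    ] clock 16.15 F [-0.4874  0.0982 -0.2004] j7 1.35206180875596 w 0.37273479102795626
shift cm [ 0.0476 -0.0406  1.7547] turn [0.0002 0.0004 0.0038]
34.21705381636638 [-0.0072  0.0172  0.0284]
```

>>> carry_out(
  claw=[0,0,0,0,0,0,0],
  delta_pos=[
    [0,-0.02,0.4],
    [0,0,0.4],
    [0,0,0.4],
    [0,0,0.3],
    [0,0,0.25],
    [0,0,0],
    [0,0,0],
  ],
  angular=[
    [0,0,0.003],
    [0,0,0],
    [0,0,0],
    [0,0,0],
    [0,0,0],
    [0,0,0],
    [0,0,0],
  ],
)

```text
clock: 16.85
position: [0.5311, 0.165, 0.0962]
ee_rot: [0.118, -3.139, 0.0]
force: [0.4, 0.4, -0.8]
width: 0.37
gripper_force: 30.0
```

```bash
python3 - <<'E'
from h import *
plan([0.5308,0.1648,0.0964],1.645)
s=arm.observe(); print(s["width"]*91.8,s["ft_torque"])
S=arm.get_image("scene"); e=np.array([np.cos(.0742),np.sin(.0742),0]);c=s["position"]+[0.0005,0,.001]
print("exp centre",proj(S,c),"tip",proj(S,c+.0235*e),proj(S,c+.0235*e-[0,0,.003]))
x,y=proj(S,c).astype(int); print(x-50,y-40); save(S,"s8.png",(x-50,y-40,x+50,y+35),8)
E
```

```text
pos [0.5311 0.165  0.0962] yaw_y 1.6459 tz [-0.0001 -0.     -1.    ] clock 16.85 F [ 0.359   0.4058 -0.8366] j7 1.3550702349340151 w 0.37026268523923517
shift cm [ 0.0347 -0.0145 -0.0225] turn [-0.     -0.0001  0.0009]
33.99011450496179 [ 0.0305 -0.0118 -0.0536]
exp centre [318.6106 180.9641] tip [326.0127 187.7845] [325.8692 188.6286]
268 140
```

View pics/s8.png

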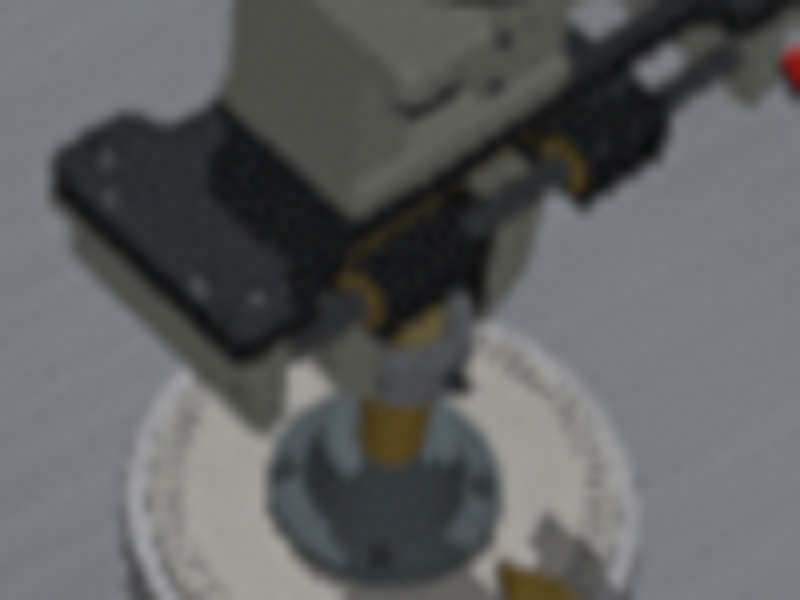

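The collar is on the spindle with the spindle showing through it. The screw tip is at crop (460,382), px (325.5,187.8), against an expected (326.0,187.8), level and well above the housing. The forces are near zero, so I'm handing in.

```bash
python3 -c "
from cell import arm
print(arm.sign_off())"
```

```text
the job is handed in; nothing more can be done
None
```

I turned the spindle until its flat faced the index and handed in with the collar still gripped level over it, its set screw toward the flat's middle (about 97 mm up), at about 17 s; I haven't seen the verdict.

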